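Tap a bridge blank square on the line and lock it under the hold-down

ROBOT

A 7-joint arm with a two-finger parallel gripper is mounted at the origin on the work surface. World frame = base frame: x ahead of the robot, y to its left, z up, the work surface at z = 0. Lengths are in mm, angles in degrees, forces in N, time in s.
With the tool pointing down it reaches from about 350 to 900 mm from the base axis. Payload 19.9 kg.
Tool frame: the origin (TCP) lies on the mounting face of the last link; the fingertips stand 173 mm ahead of it and the grasp point (between the pads) lies 155 mm ahead of it; y points along the fingers, z is the direction in which the jaws open and shut, and the axes are right-handed (so a half turn about y gives the same grasp; the last joint's range is limited). The gripper opens to 85 mm and grips with 20 to 120 N. Pads are 22 mm wide; open, the fingers measure 114 mm over their backs; the gripper's body (76 mm by 85 mm) begins 54 mm behind the grasp point. The pads swing forward as they close: fully open they stand 13 mm farther back than shut.
Start: joints at [61.507, 23.915, -0.59, 92.452, 0.269, 63.638, -3.037], TCP at [275.118, -561.186, 404.66] pointing down, gripper open.
Joint ranges: [-161.28, 161.28], [-22.2, 115.67], [-73.04, 71.86], [3.21, 147.25], [-68.34, 248.33], [10.77, 114.83], [-161.83, 161.83]. Speed limits (degrees/s): [108.29, 108.29, 136.94, 136.94, 172.46, 172.46, 172.46].

INTERFACE

Orientations are given as a 3x3 rotation matrix whose columns are the frame's x, y, z axes.
In Python, from station import robot, capture, camera_info, close_job gives the robot as it stands.
- The arm moves only by the tool drive_tool, never from a script. Its argument "deltas" is a list that holds one entry, the list of rows, each a list of 7 numbers: the shift along the tool's x, y, z in mm, then the turn, a rotation vector about the tool's x, y, z in degrees, then the gripper's target within -1 to 1 (fully open at 1, half-way at 0, shut at -1). In form: [[[tx, ty, tz, ax, ay, az, jaw], ...]]. A call has 1 to 12 rows; each row shifts and turns the pose as measured when the row begins, along the tool's axes as they then stand; what a row does not reach is not made up. A row lasts 1/10 s, in which the tool goes at most 50 mm and 8.59 degrees, less where a joint would pass 70% of its speed; a pose out of reach is approached as far as the arm can. A call is refused whole if a number of a shift passes 50 or a number of a turn 8.59, either way. A call with a gripper value outside its range is refused whole. The fingers move at their own pace and stop on an object; the grip force is fixed at half the most. Time passes only in rows, so rows that do not move let the fingers close. It gives the time, the measured TCP pose, the force and the opening at its end, in the units of the state.
- robot.get_obs(): the state, without advancing time (a new reading comes with each control period).
- capture(name): name is "side" or "top" or "wrist"; returns the picture (384x512x3 uint8, blue, green, red); there is no depth.
- camera_info(name): a dict with "camera_matrix" (3x3 intrinsics, pixels), "R" (3x3) and "t" (3): a world point X has camera coordinates R X + t. Camera axes: x right, y down, z forward; pixel columns grow to the right and rows downward; lengths in mm; the calibration is good to about 2 mm. A picture is of the moment at which its call begins: read the wrist's pose just before it. camera_info takes no time and is no camera call; for the wrist camera it gives the pose at the moment of the call.
- close_job(): hands the job in, once; it reports no verdict.
The state is a dict: "clock": time; "joints": joint angles; "joint_velocities": joint speeds; "effort": joint torques, N m; "tool_pos": TCP position; "ee_rot": TCP orientation; "force": force on the tool from outside, world axes, zero at the start; "ft_torque": the same for the moment, N m; "grip_width": opening from 0.0 (shut) to 1.0 (fully open).
Only numpy, scipy, OpenCV 4.12 (cv2) and the standard library are available. Lean on these libraries where they do the work, as an engineer would, in place of code of your own. Each camera call takes 0.05 s, during which the arm holds its last target.

TASK

The dark bridge blank, with its steel caul on top, lies skewed across the scribed line of the gluing jig. Without gripping or lifting it, nudge its ends with light taps of the closed fingers from opposite sides until its own centreline lies along the scribed line from end to end, with its middle still under the hold-down; then push the hold-down's knob straight down until the rubber foot presses the blank firmly but not hard enough to bruise it, and let go. Leave everything else on the bench and jig where it is.

Things in the scene. Friction and masses are not known exactly. Their poses are not given: they have to be found in the camera images.
- jig: Gluing jig, fixed: cork-faced plywood bed 250 mm (its x) by 300 mm (its y), 18 mm thick. Origin at bench height under the middle of the scribed line; the bed reaches 115 mm to -x and 135 mm to +x of it. y runs along the line, z up. On the +x side a 26 mm square steel post stands 108 mm from the line and carries the hold-down arm. Nothing stands over the two ends of the line.
- jig_arm (a point): Centre of the underside of the collar (28 mm across) at the end of the hold-down arm, straight above the middle of the line, 108 mm above the bench. The arm is 24 mm wide, runs from here along the jig's +x to the post, and its top is 130 mm above the bench.
- jig_line (a point): Middle of the scribed line, on top of the bed (18 mm above the bench). The line is thin and dark, 292 mm long, along the jig's y; the hold-down is straight above this point. Axes as the jig's.
- blank: Loose dark hardwood bridge blank, 40 mm wide (its x), 200 mm long (its y), 22 mm tall, with a steel caul 36 x 120 x 14 mm screwed on its middle (36 mm tall there). Origin: centre of its underside. A thin line marks its lengthwise centreline on top. It starts turned 0.11 to 0.19 rad anticlockwise from the line, its middle within 5 mm of the line's. The fingers bruise it above 12 N.
- blank_end_l (a point): Lower edge of the blank's end face at its +y end, on its lengthwise centreline, 100 mm from its origin. It should end on the scribed line (within 3 mm). The blank and caul weigh 0.53 to 0.86 kg and only friction holds them: 2 to 6 N slides an end. Pushed near one end it turns about a point a little beyond its middle: the other end swings back about two fifths as far.
- blank_end_r (a point): The same point at the blank's -y end; it too should end on the scribed line (within 3 mm).
- plunger: Hold-down plunger: black mushroom knob, 34 mm across, 14 mm tall, on a steel rod that slides straight down through the arm, with a stem and a round rubber foot (26 mm across) below. Origin: centre of the knob's top, 182 to 190 mm above the bench at the start, 142 mm at its lowest. It moves against a steady drag of 5 N, stays where left, and the foot stays pressing.
- knob_top (a point): Centre of the knob's top. The stem is screwed out differently each time (by 20 mm), so the foot meets the caul after 12 to 40 mm of travel, felt as a rise of force above the 5 N drag. The rubber gives 1 mm per 10 N. A firm press is 8 to 12 N on the blank, so 13 to 17 N on the knob; more than 20 N on the blank bruises it.
- pencil: Bystander, leave alone: flat carpenter's pencil, 12 x 142 x 8 mm, lying on the jig's robot-side edge. Origin: centre of its underside.
- wedge: Bystander, leave alone: small wooden slip, 30 x 50 x 12 mm, lying on a far corner of the jig. Origin: centre of its underside.
- plane: Bystander, leave alone: small metal hand plane, about 160 x 50 x 60 mm, standing on the bench to the right of the jig. Origin: centre of its underside.
- glue: Bystander, leave alone: white plastic glue bottle, 64 mm across, 170 mm tall, upright on the bench to the left of the jig. Origin: centre of its underside.
- screwdriver: Bystander, leave alone: screwdriver with a round wooden handle, about 220 mm long, lying on the bench to the near right. Origin: centre of its underside.
- tin: Bystander, leave alone: little open aluminium tin, 42 mm across, 18 mm tall, on the bench to the left of the jig. Origin: centre of its underside.
- offcut: Bystander, leave alone: pale wood offcut, 60 x 110 x 20 mm, on the bench at the far right. Origin: centre of its underside.
- strips: Bystander, leave alone: bundle of three thin wood strips, 300 mm long, 10 mm tall, lying across the bench beyond the jig. Origin: centre of its underside.
Mind the look-alikes: they are no part of the job. What is shaped like the blank but purple or red is not meant.

How it is judged (in metres and radians):
On the way, in this order (a step that is already met when the one before it is completed fails the run):
1. the blank is centred: both ends' centre marks within 3 mm of the scribed line, middle within 12 mm of the line's middle along it, flat, untouched and at rest (x of blank_end_l in the frame of jig_line between -0.003 and 0.003 m and x of blank_end_r in the frame of jig_line between -0.003 and 0.003 m and y of blank in the frame of jig_line between -0.012 and 0.012 m and z of blank in the frame of jig_line below 0.003 m and angle between blank's own z axis and vertical below 0.04 rad and linear speed of blank below 0.005 m/s and contact force between the fingers and blank below 0.2 N), for 0.2 s.
2. the hold-down's foot presses the blank firmly, with more than 5 N (contact force between plunger and blank above 5 N), for 0.1 s.
At the end, for the whole second after the job is handed in: The blank lies flat on the bed at rest, both its end centre marks within 3 mm of the scribed line and its middle within 12 mm of the line's middle along the line; the hold-down's foot still presses it with more than 1 N and the fingers touch neither (all of step 1 and contact force between the fingers and plunger below 0.2 N and contact force between plunger and blank above 1 N).
It fails at once if the fingers push or squeeze the blank with more than 12 N (contact force between the fingers and blank above 12 N).
It fails at once if the hold-down's foot presses the blank with more than 20 N (contact force between plunger and blank above 20 N).
It fails at once if the blank is lifted by more than 5 mm or tipped by more than 0.15 rad (z of blank in the frame of jig_line above 0.005 m or angle between blank's own z axis and vertical above 0.15 rad).
It fails at once if a bystander is moved by more than 15 mm (distance of any of pencil, wedge, plane, glue, screwdriver, tin, offcut, strips from where it was at the start of the episode above 0.015 m).
It also fails if it takes over 64 s, if anything falls off the work surface, if the arm or the gripper's body presses on something with over 40 N, if the wrist force passes 120 N, or if a joint passes its speed limit or range.

## Working session

There is one attempt and no reset: what is moved stays moved. The work goes in short steps, Python scripts to look and compute and a tool call to move; the robot and the scene stay as the last step left them, time stands still between calls to the robot, and variables do not carry over. Pictures are saved under pics/ and viewed, and the job is handed in when it is done.

Besides the shell and the picture viewer there is one more tool, called after ">>>" by a JSON object that holds its "method" and its "body", one argument or row to a line. drive_tool: Moves the arm, as the interface text tells. Its arguments: {"type":"object","properties":{"deltas":{"type":"array","items":{"type":"array","items":{"type":"array","items":{"type":"number"}}}}},"required":["deltas"]}

```bash
ls; mkdir -p pics; python3 - <<'E'
from station import robot,capture,camera_info
import cv2,numpy as np
np.set_printoptions(precision=4,suppress=True)
o=robot.get_obs();print(o)
for n in ["side","top","wrist"]:
    i=camera_info(n);print(n,i)
    cv2.imwrite(f"pics/a_{n}.png",capture(n))
E
```

```text
pics
{'clock': 0.0, 'joints': array([61.5076, 23.9476, -0.5912, 92.4823,  0.2692, 63.6396, -3.0378]), 'joint_velocities': array([-0.0202,  0.0217, -0.0404,  0.0028,  0.0088,  0.0164,  0.0369]), 'effort': array([  0.0014, -86.4444,   0.6795, -43.4897,   0.0191,   0.0074,
         0.    ]), 'tool_pos': array([ 275.0648, -561.0818,  404.0886]), 'ee_rot': array([[-0.8979, -0.0006,  0.4402],
       [-0.4402,  0.001 , -0.8979],
       [ 0.0001, -1.    , -0.0012]]), 'force': array([-0.9344, -0.0299, -0.0142]), 'ft_torque': array([0.0512, 0.0264, 0.0235]), 'grip_width': 0.9982598154527991}
side {'camera_matrix': array([[361.9236,   0.    , 257.0965],
       [  0.    , 361.9236, 193.4492],
       [  0.    ,   0.    ,   1.    ]]), 'R': array([[-0.7837, -0.6212, -0.0042],
       [-0.4263,  0.5428, -0.7236],
       [ 0.4518, -0.5653, -0.6902]]), 't': array([433.9132, 338.1841, 901.9058])}
top {'camera_matrix': array([[471.5756,   0.    , 256.8576],
       [  0.    , 471.5756, 199.8054],
       [  0.    ,   0.    ,   1.    ]]), 'R': array([[ 0.0021, -1.    , -0.009 ],
       [-0.9898, -0.0008, -0.1428],
       [ 0.1428,  0.0092, -0.9897]]), 't': array([ -11.5385,  559.9394, 1663.7531])}
wrist {'camera_matrix': array([[329.7668,   0.    , 259.7018],
       [  0.    , 329.7668, 189.3914],
       [  0.    ,   0.    ,   1.    ]]), 'R': array([[ 0.4402, -0.8979, -0.0011],
       [-0.8587, -0.4213,  0.2917],
       [-0.2624, -0.1275, -0.9565]]), 't': array([-625.7207,  -38.0811,  378.8248])}
```

```bash
python3 - <<'E'
import cv2
a=cv2.imread("pics/a_top.png");b=cv2.imread("pics/a_side.png")
cv2.imwrite("pics/a_top2.png",cv2.resize(a,(800,600),interpolation=cv2.INTER_CUBIC))
cv2.imwrite("pics/a_side2.png",cv2.resize(b,(800,600),interpolation=cv2.INTER_CUBIC))
E
```

```text
(no output)
```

View pics/a_top2.png

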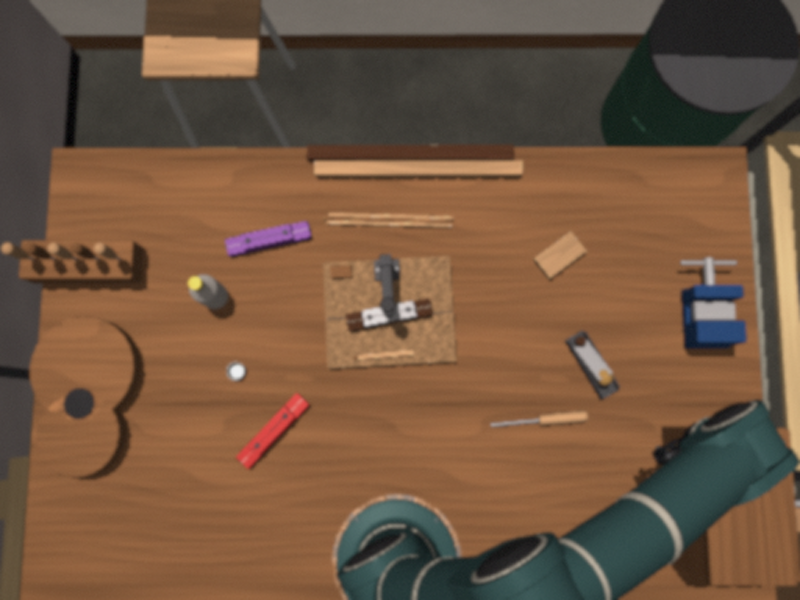

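View pics/a_side2.png

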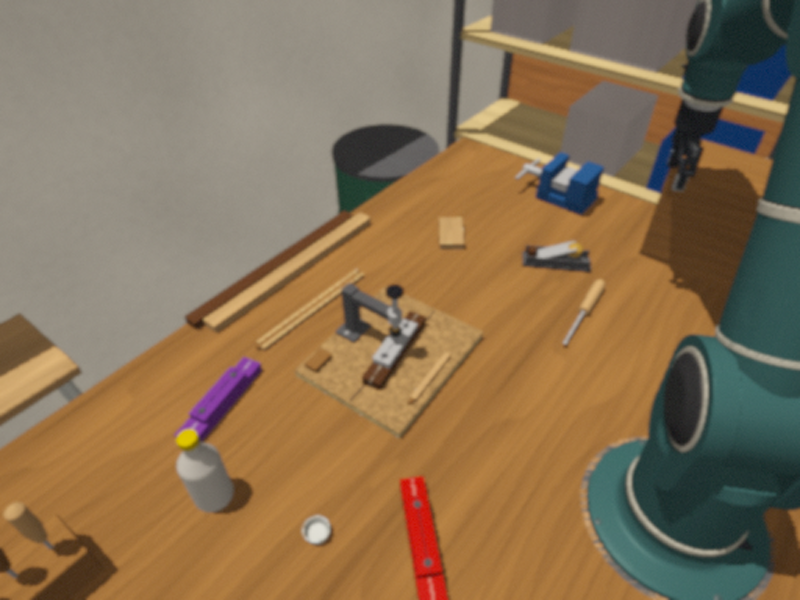

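View pics/a_wrist.png

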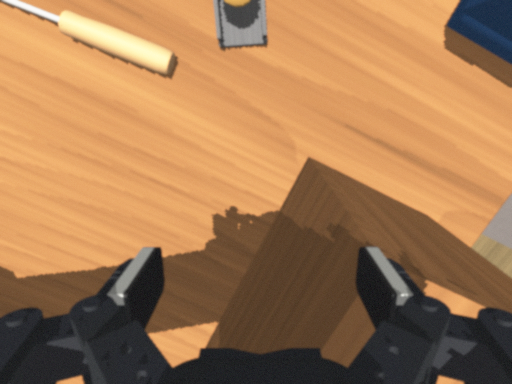

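```bash
cat > h.py <<'E'
from station import robot,capture,camera_info
import cv2,numpy as np
np.set_printoptions(precision=2,suppress=True)
def unp(info,uv,z):
    K,R,t=info["camera_matrix"],np.array(info["R"]),np.array(info["t"])
    C=-R.T@t
    uv=np.atleast_2d(np.array(uv,float))
    d=(R.T@np.linalg.inv(K)@np.c_[uv,np.ones(len(uv))].T).T
    return C+d*((z-C[2])/d[:,2])[:,None]
def proj(info,X):
    X=np.atleast_2d(X);p=(info["camera_matrix"]@(np.array(info["R"])@X.T+np.array(info["t"])[:,None])).T
    return p[:,:2]/p[:,2:]
def o():
    s=robot.get_obs();print("t",s["clock"],"pos",s["tool_pos"],"F",s["force"],"grip",round(s["grip_width"],3));print(s["ee_rot"].round(4).tolist());return s
E
python3 - <<'E'
from h import *
s=o();i=camera_info("wrist");C=-np.array(i["R"]).T@i["t"]
print("cam in tool",s["ee_rot"].T@(C-s["tool_pos"]),"fwd in tool",s["ee_rot"].T@np.array(i["R"])[2], "right", s["ee_rot"].T@np.array(i["R"])[0])
t=camera_info("top")
f=.64
print(unp(t,[[330*f,320*f],[453*f,318*f],[391*f,319*f]],18))
print(unp(t,[[324*f,263*f],[450*f,257*f],[456*f,361*f],[327*f,368*f]],18))
print("blank ends",unp(t,[[347*f,321*f],[432*f,308*f]],40))
print("post/knob",unp(t,[[388*f,262*f]],130), unp(t,[[398*f,329*f],[401,0]],20))
E
```

```text
t 0.15 pos [ 275.07 -561.12  404.21] F [ 0.65  0.06 -0.27] grip 1.002
[[-0.8979, -0.0005, 0.4402], [-0.4402, 0.0008, -0.8979], [0.0001, -1.0, -0.0009]]
cam in tool [-74.08  31.32   1.25] fwd in tool [0.29 0.96 0.  ] right [ 0. -0.  1.]
[[ 544.55  156.5    18.  ]
 [ 549.54 -131.34   18.  ]
 [ 547.04   13.67   18.  ]]
[[ 680.69  172.9    18.  ]
 [ 695.24 -125.39   18.  ]
 [ 448.91 -137.5    18.  ]
 [ 432.22  161.67   18.  ]]
blank ends [[539.32 114.8   40.  ]
 [569.84 -81.62  40.  ]]
post/knob [[659.11  18.2  130.  ]] [[ 523.25   -2.81   20.  ]
 [1347.18 -568.54   20.  ]]
```

>>> {"method": "drive_tool", "body": {
  "deltas": [
    [[-38,0,-28,0,7.8,0,-1],[-34,0,-33,0,7.8,0,-1],[-29,0,-37,0,7.8,0,-1],[-24,0,-41,0,0,0,-1],[-24,0,-41,0,0,0,-1],[-24,0,-41,0,0,0,-1],[-24,0,-41,0,0,0,-1],[-24,0,-41,0,0,0,-1],[-24,0,-41,0,0,0,-1],[-24,0,-41,0,0,0,-1],[-24,0,-41,0,0,0,-1],[-24,0,-41,0,0,0,-1]]
  ]
}}

```text
clock: 1.35
tool_pos: [547.1, -46.8, 402.3]
ee_rot: [[-1.0, -0.003, 0.027], [-0.027, -0.0, -1.0], [0.003, -1.0, 0.0]]
force: [0.5, 0.0, 1.2]
grip_width: 0.004
```

>>> {"method": "drive_tool", "body": {
  "deltas": [
    [[-15,0,-32,0,1,0,-1],[-15,0,-26,0,0,0,-1],[0,0,0,0,0,0,-1]]
  ]
}}

```text
clock: 1.65
tool_pos: [578.2, 21.2, 401.6]
ee_rot: [[-1.0, -0.003, 0.017], [-0.017, 0.003, -1.0], [0.003, -1.0, -0.003]]
force: [-1.3, -0.0, 0.1]
grip_width: -0.001
```

```bash
python3 - <<'E'
from h import *
s=o();i=camera_info("wrist");a=capture("wrist");np.save("i1.npy",np.c_[i["camera_matrix"],i["R"],i["t"]])
cv2.imwrite("pics/b.png",a);cv2.imwrite("pics/b2.png",cv2.resize(a,(800,600),interpolation=cv2.INTER_CUBIC))
E
```

```text
t 1.65 pos [578.22  21.24 401.59] F [-1.32 -0.02  0.09] grip -0.001
[[-0.9999, -0.003, 0.0167], [-0.0167, 0.0026, -0.9999], [0.003, -1.0, -0.0026]]
```

View pics/b2.png

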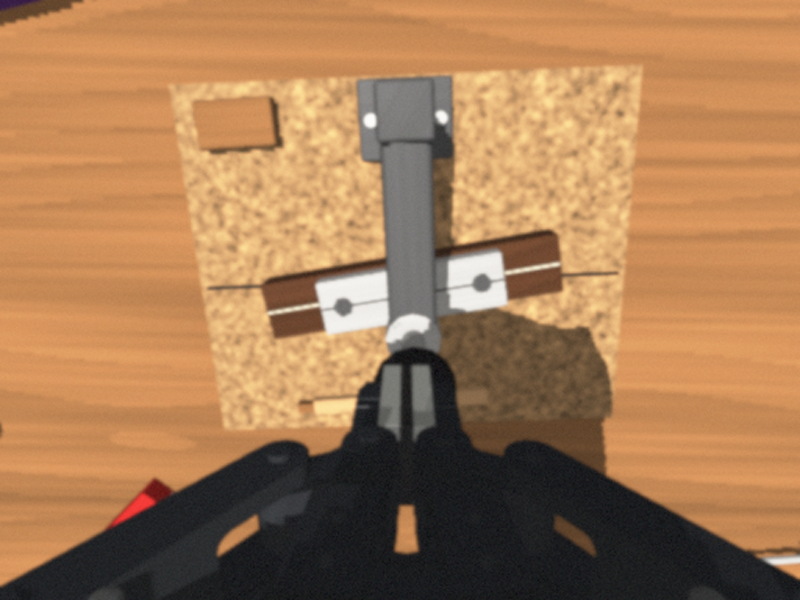

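```bash
python3 - <<'E'
from h import *
a=cv2.imread("pics/b.png")
L=cv2.resize(a[155:225,125:225],None,fx=7,fy=7,interpolation=cv2.INTER_CUBIC)
R=cv2.resize(a[135:205,310:410],None,fx=7,fy=7,interpolation=cv2.INTER_CUBIC)
cv2.imwrite("pics/bL.png",L);cv2.imwrite("pics/bR.png",R)
E
```

```text
(no output)
```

View pics/bL.png

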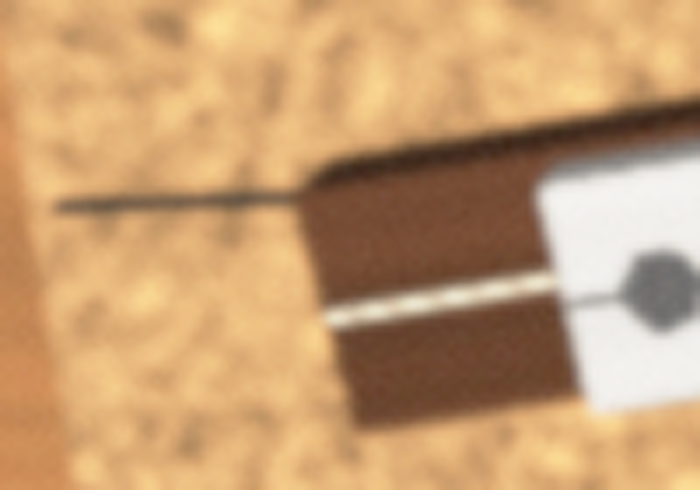

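View pics/bR.png

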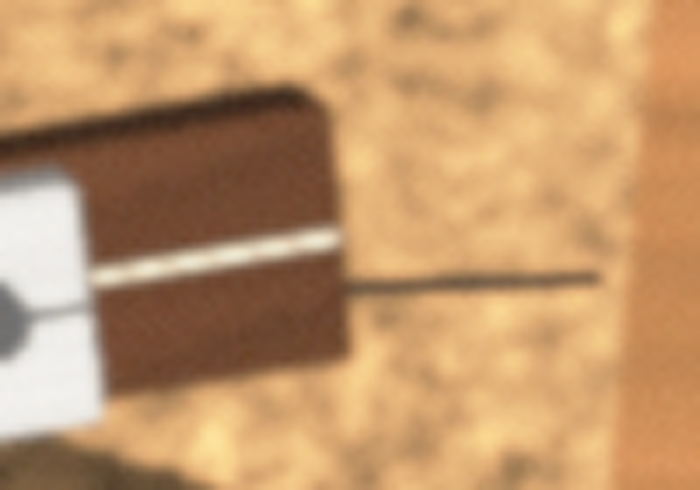

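```bash
cat >> h.py <<'E'
def cr(p,x0,y0,f=7.): return (np.atleast_2d(p).astype(float)+.5)/f-.5+[x0,y0]
def jig(i,l0,r0):
    A,B=unp(i,[l0,r0],18)[:,:2]
    M=(A+B)/2;y=(A-B)/np.linalg.norm(A-B);x=np.array([y[1],-y[0]])
    return M,x,y,np.linalg.norm(A-B)
def rel(J,P): P=np.atleast_2d(P)[:,:2]-J[0];return np.c_[P@J[1],P@J[2]]
E
python3 - <<'E'
from h import *
a=np.load("i1.npy");i=dict(camera_matrix=a[:,:3],R=a[:,3:6],t=a[:,6])
L=lambda p:cr(p,125,155);R=lambda p:cr(p,310,135)
J=jig(i,L([58,207])[0],R([600,277])[0]);print(J, np.degrees(np.arctan2(-J[2][0],J[2][1])))
print("nearline",rel(J,unp(i,np.r_[L([295,196]),R([350,289])],18)))
b=unp(i,np.r_[L([[328,320]]),R([[340,238]]),L([[362,428],[312,178]]),R([[347,357],[328,98]])],40)
print("blank",b,rel(J,b))
d=b[0]-b[1];print(np.linalg.norm(d))
E
```

```text
(array([556.19,  16.52]), array([1.  , 0.06]), array([-0.06,  1.  ]), np.float64(290.54869778476876)) 3.248258144878888
nearline [[   0.32  107.38]
 [  -0.4  -106.13]]
blank [[537.39 113.65  40.  ]
 [575.18 -80.26  40.  ]
 [519.93 109.52  40.  ]
 [559.65 114.64  40.  ]
 [557.03 -83.2   40.  ]
 [595.81 -76.37  40.  ]] [[-13.27  98.04]
 [ 13.47 -97.7 ]
 [-30.93  94.91]
 [  9.01  97.77]
 [ -4.81 -99.61]
 [ 34.29 -94.99]]
197.55887419128922
```

```bash
python3 - <<'E'
from h import *
a=np.load("i1.npy");i=dict(camera_matrix=a[:,:3],R=a[:,3:6],t=a[:,6])
J=jig(i,cr([58,207],125,155)[0],cr([600,277],310,135)[0]);np.save("J.npy",np.r_[J[0],J[1],J[2]])
print(rel(J,unp(i,np.array([[300,405],[315,413],[490,390],[488,402]])*.64,26)))
T=np.array([578.2,21.2])
for p in [(-60,88),(60,-85)]:
    w=J[0]+p[0]*J[1]+p[1]*J[2];print(w)
E
```

```text
[[-91.37  86.85]
 [-98.52  76.25]
 [-84.45 -54.97]
 [-94.32 -53.56]]
[491.3  100.98]
[620.91 -64.94]
```

>>> {"method": "drive_tool", "body": {
  "deltas": [
    [[25.4,0,-28.2,0,-2.3,0,-1],[25.4,0,-28.2,0,0,0,-1],[25.4,0,-28.2,0,0,0,-1],[0,45,0,0,0,0,-1],[0,45,0,0,0,0,-1],[0,45,0,0,0,0,-1],[0,30,0,0,0,0,-1],[0,0,0,0,0,0,-1]]
  ]
}}

```text
clock: 2.5
tool_pos: [493.6, 95.5, 233.1]
ee_rot: [[-0.999, 0.001, 0.047], [-0.047, -0.001, -0.999], [-0.001, -1.0, 0.001]]
force: [-0.4, 0.9, 1.5]
grip_width: 0.002
```

```bash
cat >> h.py <<'E'
class _J: pass
def tj(s):
    a=np.load("J.npy");J=(a[:2],a[2:4],a[4:6]);r=s["ee_rot"]
    print("tool in jig",rel(J,s["tool_pos"]),"tipz",(s["tool_pos"]+173*r[:,1])[2],"tip jig",rel(J,s["tool_pos"]+173*r[:,1]),"yaw err deg",np.degrees(np.arctan2(-r[1,0],-r[0,0])-np.arctan2(a[3],a[2])));return J
E
python3 - <<'E'
from h import *
s=o();tj(s);cv2.imwrite("pics/c.png",cv2.resize(capture("wrist"),(800,600)))
E
```

```text
t 2.5 pos [493.61  95.53 233.14] F [-0.44  0.86  1.49] grip 0.002
[[-0.9989, 0.0006, 0.0474], [-0.0474, -0.0013, -0.9989], [-0.0006, -1.0, 0.0013]]
tool in jig [[-58.01  82.43]] tipz 60.14049737900345 tip jig [[-57.91  82.19]] yaw err deg -0.5334544026579872
```

View pics/c.png

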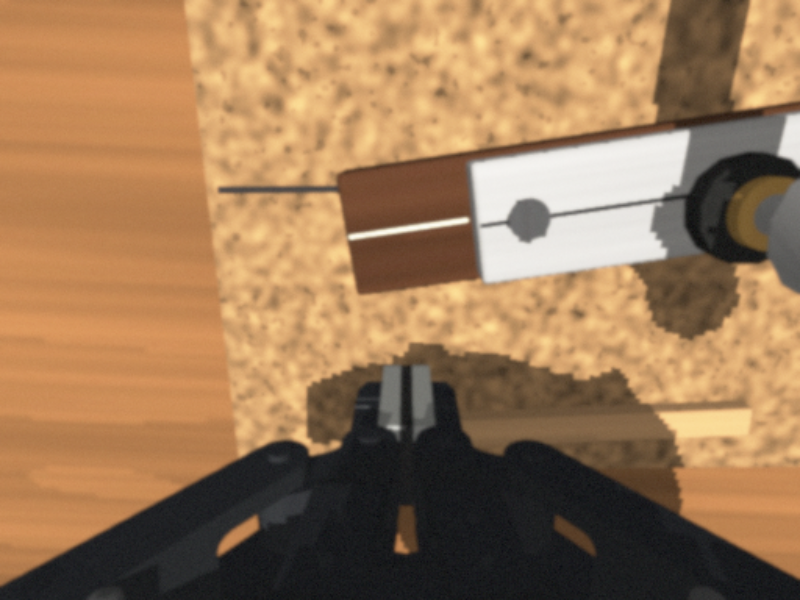

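>>> {"method": "drive_tool", "body": {
  "deltas": [
    [[-3,18,-4,0,-0.5,0,-1],[0,17,0,0,0,0,-1],[0,0,0,0,0,0,-1]]
  ]
}}

```text
clock: 2.85
tool_pos: [499.3, 98.4, 204.7]
ee_rot: [[-0.999, 0.009, 0.053], [-0.053, -0.001, -0.999], [-0.009, -1.0, 0.002]]
force: [0.0, -0.1, 0.1]
grip_width: 0.002
```

```bash
python3 - <<'E'
from h import *
s=o();tj(s);i=camera_info("wrist");a=capture("wrist");cv2.imwrite("pics/d.png",a);cv2.imwrite("pics/d2.png",cv2.resize(a,(800,600),interpolation=cv2.INTER_CUBIC))
np.save("i2.npy",np.c_[i["camera_matrix"],i["R"],i["t"]])
E
```

```text
t 2.85 pos [499.31  98.44 204.66] F [ 0.02 -0.08  0.07] grip 0.002
[[-0.9985, 0.0088, 0.0535], [-0.0535, -0.0011, -0.9986], [-0.0087, -1.0, 0.0015]]
tool in jig [[-52.15  85.01]] tipz 31.664625196577788 tip jig [[-50.64  84.74]] yaw err deg -0.1830257608986975
```

View pics/d2.png

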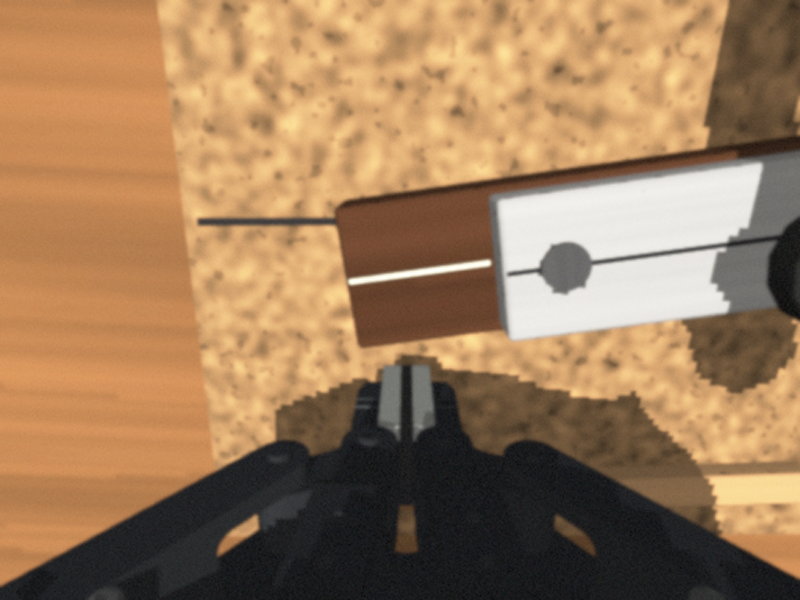

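>>> {"method": "drive_tool", "body": {
  "deltas": [
    [[0,6,0,0,0,-0.5,-1],[-2,0,-1,0,0,0,-1],[-2,0,0,0,0,0,-1],[-1,0,0,0,0,0,-1],[-1,0,0,0,0,0,-1],[0,0,0,0,0,0,-1]]
  ]
}}

```text
clock: 3.5
tool_pos: [507.6, 99.7, 204.2]
ee_rot: [[-0.999, 0.006, 0.052], [-0.052, -0.001, -0.999], [-0.006, -1.0, 0.001]]
force: [-0.9, 0.3, -0.9]
grip_width: 0.001
```

```bash
python3 - <<'E'
from h import *
s=o();tj(s)
E
```

```text
t 3.5 pos [507.62  99.68 204.25] F [-0.86  0.26 -0.95] grip 0.001
[[-0.9986, 0.0063, 0.0523], [-0.0523, -0.0007, -0.9986], [-0.0062, -1.0, 0.0011]]
tool in jig [[-43.78  85.78]] tipz 31.253328626733378 tip jig [[-42.71  85.58]] yaw err deg -0.25040188609904995
```

>>> {"method": "drive_tool", "body": {
  "deltas": [
    [[0,4,0,0,0,0,-1],[0,4,0,0,0,0,-1],[0,0,0,0,0,0,-1]]
  ]
}}

```text
clock: 3.8
tool_pos: [507.5, 99.6, 195.5]
ee_rot: [[-0.999, 0.006, 0.052], [-0.052, -0.001, -0.999], [-0.006, -1.0, 0.001]]
force: [0.6, -0.1, 0.2]
grip_width: -0.002
```

>>> {"method": "drive_tool", "body": {
  "deltas": [
    [[0,0,0,0,0,0,-1],[0,0,0,0,0,0,-1]]
  ]
}}

```text
clock: 4.0
tool_pos: [507.5, 99.7, 195.2]
ee_rot: [[-0.999, 0.006, 0.052], [-0.052, -0.001, -0.999], [-0.006, -1.0, 0.001]]
force: [0.1, 0.2, 0.2]
grip_width: 0.0
```

```bash
python3 - <<'E'
from h import *
s=o();tj(s)
E
```

```text
t 4.0 pos [507.53  99.65 195.22] F [0.13 0.15 0.25] grip 0.0
[[-0.9986, 0.0058, 0.0524], [-0.0524, -0.0009, -0.9986], [-0.0057, -1.0, 0.0012]]
tool in jig [[-43.88  85.76]] tipz 22.22517872594497 tip jig [[-42.88  85.55]] yaw err deg -0.24332203634092645
```

>>> {"method": "drive_tool", "body": {
  "deltas": [
    [[-1,0,0,0,0,0,-1],[-1,0,0,0,0,0,-1],[0,0,0,0,0,0,-1]]
  ]
}}

```text
clock: 4.3
tool_pos: [509.0, 100.0, 195.1]
ee_rot: [[-0.999, 0.004, 0.053], [-0.053, -0.001, -0.999], [-0.004, -1.0, 0.001]]
force: [-1.6, -0.3, 0.4]
grip_width: 0.002
```

>>> {"method": "drive_tool", "body": {
  "deltas": [
    [[-1,0,0,0,0,0,-1],[-1,0,0,0,0,0,-1]]
  ]
}}

```text
clock: 4.5
tool_pos: [510.8, 100.2, 195.1]
ee_rot: [[-0.999, 0.003, 0.053], [-0.053, -0.001, -0.999], [-0.003, -1.0, 0.001]]
force: [-5.4, 1.4, 3.1]
grip_width: 0.001
```

```bash
python3 - <<'E'
from h import *
s=o();tj(s);a=capture("wrist");cv2.imwrite("pics/e2.png",cv2.resize(a,(800,600),interpolation=cv2.INTER_CUBIC))
E
```

```text
t 4.5 pos [510.78 100.22 195.13] F [-5.36  1.4   3.14] grip 0.001
[[-0.9986, 0.0032, 0.0532], [-0.0532, -0.0012, -0.9986], [-0.0031, -1.0, 0.0014]]
tool in jig [[-40.6   86.14]] tipz 22.13347427412208 tip jig [[-40.06  85.9 ]] yaw err deg -0.1992976187048161
```

View pics/e2.png

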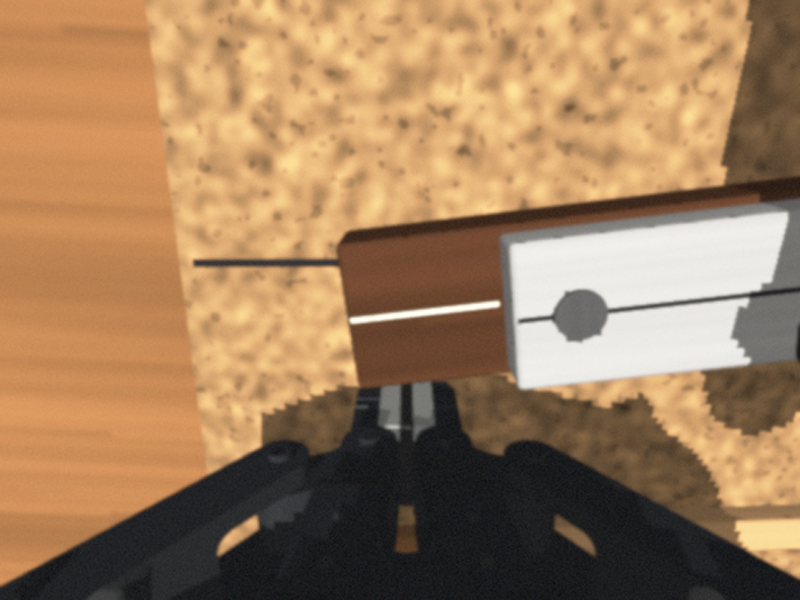

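>>> {"method": "drive_tool", "body": {
  "deltas": [
    [[-1,0,0,0,0,0,-1],[-1,0,0,0,0,0,-1],[-1,0,0,0,0,0,-1]]
  ]
}}

```text
clock: 4.85
tool_pos: [513.7, 100.7, 195.1]
ee_rot: [[-0.999, 0.002, 0.054], [-0.054, -0.001, -0.999], [-0.002, -1.0, 0.001]]
force: [-5.3, 0.9, 3.6]
grip_width: 0.001
```

>>> {"method": "drive_tool", "body": {
  "deltas": [
    [[-1,0,0,0,0,0,-1],[-1,0,0,0,0,0,-1],[-1,0,0,0,0,0,-1]]
  ]
}}

```text
clock: 5.15
tool_pos: [516.5, 101.2, 195.1]
ee_rot: [[-0.999, 0.002, 0.054], [-0.054, -0.001, -0.999], [-0.002, -1.0, 0.001]]
force: [-4.4, 0.7, 2.6]
grip_width: -0.002
```

```bash
python3 - <<'E'
from h import *
s=o();tj(s);a=capture("wrist");cv2.imwrite("pics/e3.png",cv2.resize(a,(800,600),interpolation=cv2.INTER_CUBIC))
E
```

```text
t 5.15 pos [516.52 101.19 195.15] F [-4.43  0.66  2.6 ] grip -0.002
[[-0.9985, 0.0016, 0.054], [-0.054, -0.0009, -0.9985], [-0.0015, -1.0, 0.001]]
tool in jig [[-34.81  86.78]] tipz 22.146313534253636 tip jig [[-34.55  86.61]] yaw err deg -0.15317475660741064
```

View pics/e3.png

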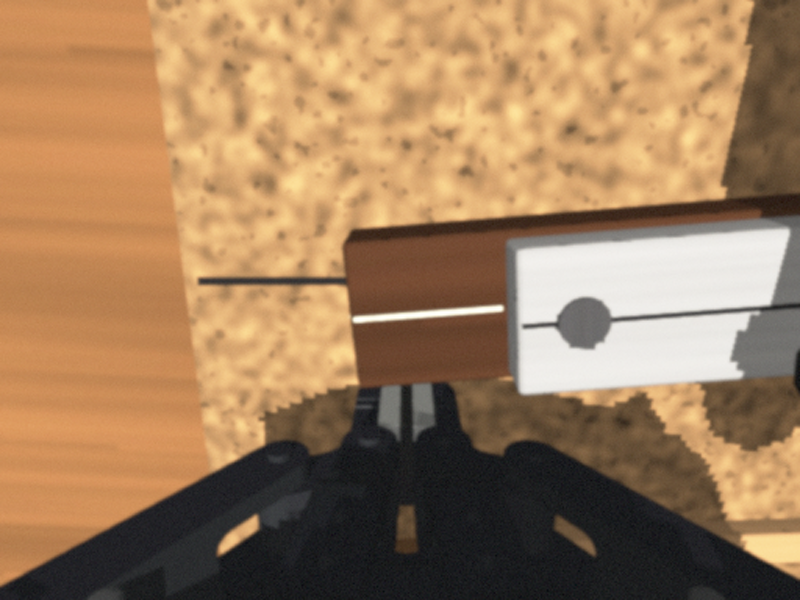

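```bash
python3 - <<'E'
from h import *
J=tj(robot.get_obs());i=camera_info("wrist")
k=512/800
f=lambda p:(np.array(p,float)+.5)*k-.5
print(rel(J,unp(i,f([[198,281],[345,282]]),18)),rel(J,unp(i,f([[354,320],[503,308]]),40)))
print("front edge",rel(J,unp(i,f([[362,386],[510,377]]),40)))
E
```

```text
tool in jig [[-34.69  86.8 ]] tipz 22.15500938762844 tip jig [[-34.41  86.64]] yaw err deg -0.1479916182402158
[[  0.56 146.29]
 [  0.13 103.21]] [[-3.92 98.59]
 [-0.81 60.77]]
front edge [[-22.48  97.06]
 [-19.99  57.93]]
```

>>> {"method": "drive_tool", "body": {
  "deltas": [
    [[3,0,0,0,0,0,-1],[12,0,0,0,0,0,-1],[0,-48,0,0,0,0,-1],[0,-48,0,0,0,0,-1],[0,-48,0,0,0,0,-1],[0,-48,0,0,0,0,-1],[-22,0,34,0,0,0,-1],[-22,0,34,0,0,0,-1],[-22,0,34,0,0,0,-1],[-22,0,34,0,0,0,-1],[-22,0,34,0,0,0,-1],[0,0,0,0,0,0,-1]]
  ]
}}

```text
clock: 6.4
tool_pos: [616.8, -69.3, 396.6]
ee_rot: [[-0.998, 0.01, 0.056], [-0.056, -0.005, -0.998], [-0.01, -1.0, 0.006]]
force: [-0.5, 0.8, -0.1]
grip_width: -0.002
```

```bash
python3 - <<'E'
from h import *
s=o();tj(s);a=capture("wrist");cv2.imwrite("pics/f2.png",cv2.resize(a,(800,600),interpolation=cv2.INTER_CUBIC))
E
```

```text
t 6.4 pos [616.82 -69.27 396.6 ] F [-0.5   0.81 -0.09] grip -0.002
[[-0.9984, 0.01, 0.0561], [-0.0562, -0.0054, -0.9984], [-0.0097, -0.9999, 0.0059]]
tool in jig [[ 55.67 -89.09]] tipz 223.6125310836417 tip jig [[ 57.34 -90.12]] yaw err deg -0.02863472546728576
```

View pics/f2.png

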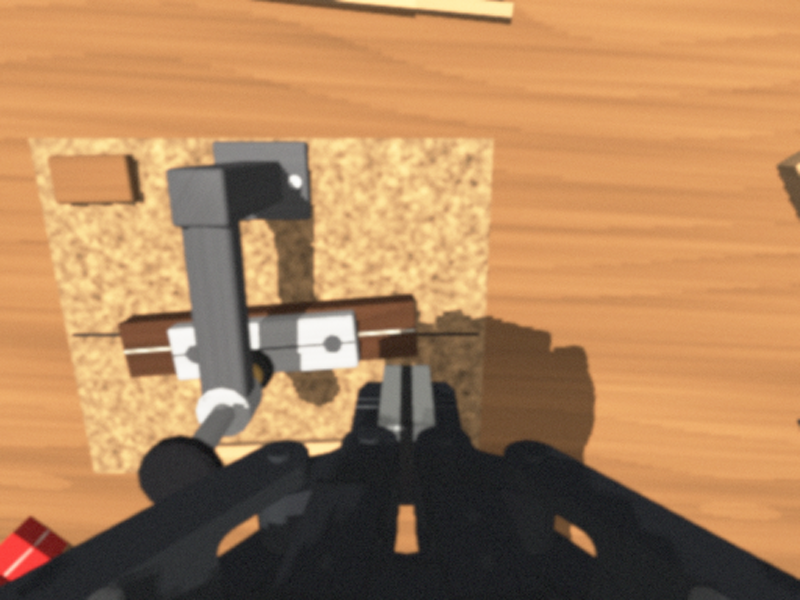

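```bash
cat > m.py <<'E'
from h import *
def meas(ll,lr,bl,br):
    i=camera_info("wrist");f=lambda p:(np.array(p,float)+.5)*.64-.5
    Jm=jig(i,f(ll),f(lr))
    b=unp(i,f([bl,br]),40);r=rel(Jm,b)
    print("J",Jm[0],"yaw",np.degrees(np.arctan2(-Jm[2][0],Jm[2][1])),"len",Jm[3],"ends",r,"len",np.linalg.norm(b[0]-b[1]))
E
python3 - <<'E'
from m import *
meas([72,334.5],[479,334.5],[124,352],[415,332])
a=capture("wrist")
L=cv2.resize(a[190:250,35:125],None,fx=7,fy=7,interpolation=cv2.INTER_CUBIC)
R=cv2.resize(a[185:245,225:315],None,fx=7,fy=7,interpolation=cv2.INTER_CUBIC)
cv2.imwrite("pics/f3.png",cv2.vconcat([L,R])[:,:])
print(L.shape)
E
```

```text
J [554.46  20.09] yaw 3.224976351211554 len 292.1565612349191 ends [[ -4.37  98.15]
 [ 10.1  -99.42]] len 198.1031915706063
(420, 630, 3)
```

```bash
python3 -c "
import cv2
a=cv2.imread('pics/f3.png');cv2.imwrite('pics/f3s.png',cv2.resize(a,None,fx=.714,fy=.714));print(a.shape)"
```

```text
(840, 630, 3)
```

View pics/f3s.png

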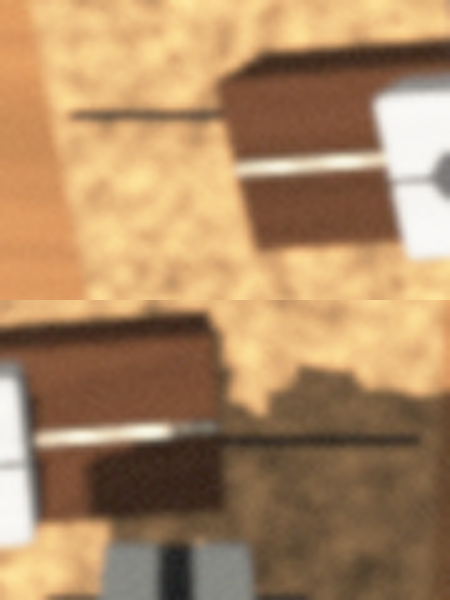

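>>> {"method": "drive_tool", "body": {
  "deltas": [
    [[0,40,-1,-0.3,0,-0.5,-1],[0,46,-1,0,0,0,-1],[0,46,0,0,0,0,-1],[0,40,0,0,0,0,-1],[0,10,0,0,0,0,-1],[0,0,0,0,0,0,-1],[0,0,0,0,0,0,-1]]
  ]
}}

```text
clock: 7.2
tool_pos: [613.2, -55.1, 214.3]
ee_rot: [[-0.998, 0.007, 0.069], [-0.069, 0.003, -0.998], [-0.007, -1.0, -0.003]]
force: [1.0, 0.4, 0.4]
grip_width: 0.002
```

```bash
python3 - <<'E'
from h import *
s=o();tj(s)
E
```

```text
t 7.2 pos [613.22 -55.1  214.33] F [0.96 0.41 0.37] grip 0.002
[[-0.9976, 0.0071, 0.0686], [-0.0686, 0.0031, -0.9976], [-0.0073, -1.0, -0.0026]]
tool in jig [[ 52.87 -74.74]] tipz 41.33958264431317 tip jig [[ 54.14 -74.27]] yaw err deg 0.6831873144985658
```

>>> {"method": "drive_tool", "body": {
  "deltas": [
    [[0,0,7,0,0.7,-0.4,-1],[0,0,6,0,0,0,-1],[0,6,0,0,0,0,-1],[0,6,0,0,0,0,-1],[0,5,0,0,0,0,-1],[0,0,0,0,0,0,-1],[3,0,0,0,0,0,-1],[3,0,0,0,0,0,-1],[2,0,0,0,0,0,-1],[0,0,0,0,0,0,-1]]
  ]
}}

```text
clock: 8.2
tool_pos: [606.9, -69.8, 201.6]
ee_rot: [[-0.998, 0.007, 0.055], [-0.055, 0.002, -0.998], [-0.007, -1.0, -0.001]]
force: [-0.2, 0.3, -0.9]
grip_width: -0.002
```

```bash
python3 - <<'E'
from h import *
s=o();tj(s);a=capture("wrist");cv2.imwrite("pics/g.png",cv2.resize(a,(800,600),interpolation=cv2.INTER_CUBIC))
E
```

```text
t 8.2 pos [606.9  -69.76 201.61] F [-0.25  0.32 -0.91] grip -0.002
[[-0.9985, 0.0072, 0.055], [-0.055, 0.0017, -0.9985], [-0.0073, -1.0, -0.0013]]
tool in jig [[ 45.73 -89.02]] tipz 28.615183801217427 tip jig [[ 47.   -88.79]] yaw err deg -0.09546274864737585
```

View pics/g.png

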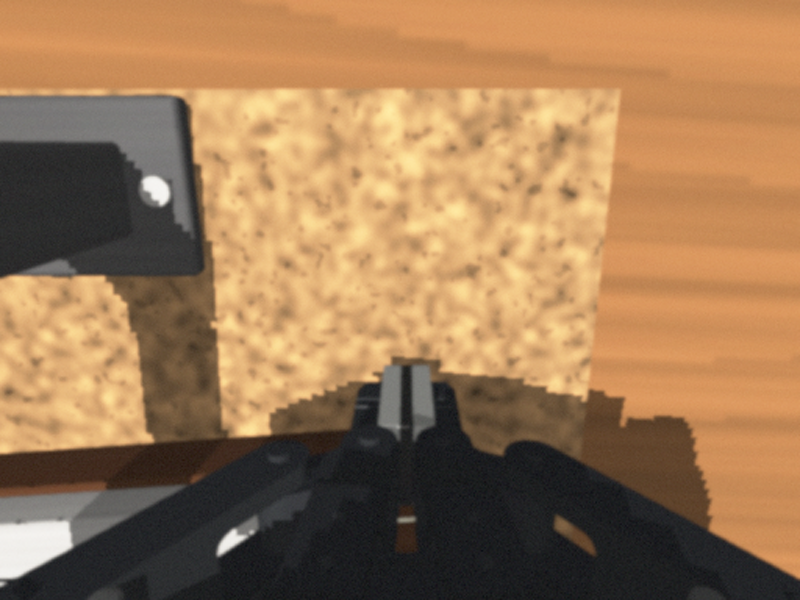

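>>> {"method": "drive_tool", "body": {
  "deltas": [
    [[0,3,0,0,0,0,-1],[0,3,0,0,0,0,-1],[2,0,0,0,0,0,-1],[1,0,0,0,0,0,-1],[1,0,0,0,0,0,-1],[0,0,0,0,0,0,-1]]
  ]
}}

```text
clock: 8.85
tool_pos: [602.9, -69.9, 195.1]
ee_rot: [[-0.998, 0.008, 0.055], [-0.055, 0.002, -0.998], [-0.008, -1.0, -0.001]]
force: [-0.7, 0.9, -0.0]
grip_width: -0.001
```

>>> {"method": "drive_tool", "body": {
  "deltas": [
    [[1,0,0,0,0,0,-1],[1,0,0,0,0,0,-1],[1,0,0,0,0,0,-1]]
  ]
}}

```text
clock: 9.15
tool_pos: [600.1, -70.2, 195.4]
ee_rot: [[-0.998, 0.009, 0.055], [-0.055, 0.002, -0.998], [-0.009, -1.0, -0.001]]
force: [1.6, -1.1, -1.8]
grip_width: 0.0
```

```bash
python3 - <<'E'
from h import *
s=o();tj(s)
E
```

```text
t 9.15 pos [600.06 -70.2  195.36] F [ 1.56 -1.14 -1.85] grip 0.0
[[-0.9984, 0.0088, 0.055], [-0.055, 0.0016, -0.9985], [-0.0089, -1.0, -0.0011]]
tool in jig [[ 38.88 -89.07]] tipz 22.36810556722338 tip jig [[ 40.43 -88.88]] yaw err deg -0.09708405425013655
```

>>> {"method": "drive_tool", "body": {
  "deltas": [
    [[1,0,0,0,0,0,-1],[1,0,0,0,0,0,-1],[1,0,0,0,0,0,-1],[1,0,0,0,0,0,-1]]
  ]
}}

```text
clock: 9.55
tool_pos: [596.0, -70.6, 195.5]
ee_rot: [[-0.998, 0.01, 0.055], [-0.055, 0.001, -0.998], [-0.01, -1.0, -0.001]]
force: [2.2, -1.0, -0.8]
grip_width: 0.003
```

>>> {"method": "drive_tool", "body": {
  "deltas": [
    [[1,0,0,0,0,0,-1],[1,0,0,0,0,0,-1],[1,0,0,0,0,0,-1]]
  ]
}}

```text
clock: 9.85
tool_pos: [592.8, -70.9, 195.6]
ee_rot: [[-0.998, 0.01, 0.055], [-0.055, 0.001, -0.998], [-0.01, -1.0, -0.001]]
force: [2.7, -0.6, -0.2]
grip_width: -0.002
```

```bash
python3 - <<'E'
from h import *
s=o();tj(s)
E
```

```text
t 9.85 pos [592.78 -70.91 195.56] F [ 2.68 -0.57 -0.24] grip -0.002
[[-0.9984, 0.0101, 0.0548], [-0.0548, 0.0013, -0.9985], [-0.0101, -0.9999, -0.0007]]
tool in jig [[ 31.58 -89.36]] tipz 22.564451844693195 tip jig [[ 33.33 -89.24]] yaw err deg -0.1069080604868946
```

>>> {"method": "drive_tool", "body": {
  "deltas": [
    [[1,0,0,0,0,0,-1],[-3,0,0,0,0,0,-1],[-10,0,0,0,0,0,-1],[0,-48,0,0,0,0,-1],[0,-48,0,0,0,0,-1],[0,-48,0,0,0,0,-1],[0,-48,0,0,0,0,-1],[8,-5,-30,0,0,-0.5,-1],[8,0,-30,0,0,0,-1],[8,0,-30,0,0,0,-1],[0,0,0,0,0,0,-1]]
  ]
}}

```text
clock: 10.95
tool_pos: [577.8, 22.1, 401.5]
ee_rot: [[-0.998, -0.002, 0.055], [-0.055, 0.004, -0.998], [0.002, -1.0, -0.005]]
force: [0.3, 0.6, 0.6]
grip_width: 0.0
```

```bash
cat > v.py <<'E'
from m import *
import sys
n=sys.argv[1]
s=o();tj(s);a=capture("wrist");cv2.imwrite(f"pics/{n}.png",a);cv2.imwrite(f"pics/{n}_2.png",cv2.resize(a,(800,600),interpolation=cv2.INTER_CUBIC))
E
python3 v.py k
```

```text
t 10.95 pos [577.8   22.06 401.51] F [0.27 0.59 0.6 ] grip 0.0
[[-0.9985, -0.0024, 0.0547], [-0.0547, 0.0045, -0.9985], [0.0021, -1.0, -0.0046]]
tool in jig [[21.88  4.31]] tipz 228.51388496820078 tip jig [[21.51  5.1 ]] yaw err deg -0.11005554134965423
```

View pics/k_2.png

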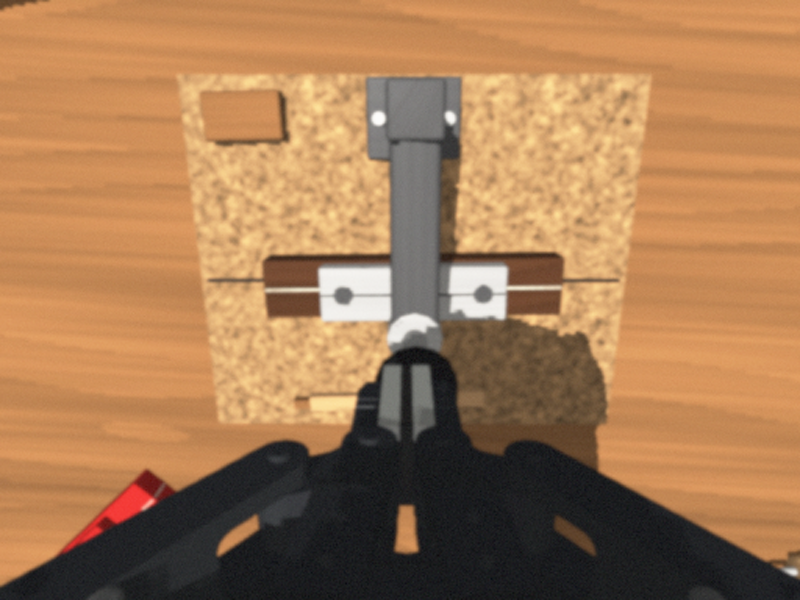

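```bash
python3 - <<'E'
from m import *
a=cv2.imread("pics/k.png")
L=cv2.resize(a[160:210,128:218],None,fx=7,fy=7,interpolation=cv2.INTER_CUBIC)
R=cv2.resize(a[160:210,310:400],None,fx=7,fy=7,interpolation=cv2.INTER_CUBIC)
o_=cv2.vconcat([L,R]);print(o_.shape)
cv2.imwrite("pics/k3.png",o_[:, :][:600] if 0 else cv2.hconcat([L[:,:399],R[:,231:]]))
E
```

```text
(700, 630, 3)
```

View pics/k3.png

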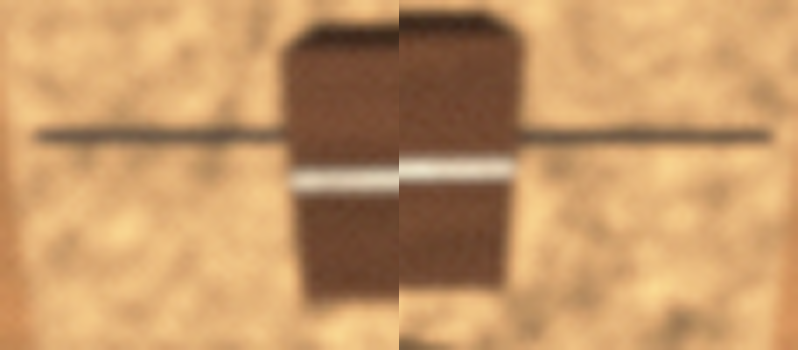

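```bash
python3 - <<'E'
from m import *
i=camera_info("wrist")
l,r=cr([36,135],128,160)[0],cr([602,136],310,160)[0]
J=jig(i,l,r);print(J)
bl,br=cr([292,182],128,160)[0],cr([346,168],310,160)[0]
print(rel(J,unp(i,[bl,br],40)))
print("sides L near/far top",rel(J,unp(i,[cr([306,297],128,160)[0],cr([287,48],128,160)[0],cr([505-168,287],310,160)[0],cr([520-168,38],310,160)[0]],40)))
E
```

```text
(array([557.21,  14.22]), array([1.  , 0.05]), array([-0.05,  1.  ]), np.float64(290.6326070917308))
[[ -1.24  99.04]
 [  1.05 -98.63]]
sides L near/far top [[-19.4   98.39]
 [ 19.23  98.12]
 [-17.64 -98.91]
 [ 20.8  -97.77]]
```

>>> {"method": "drive_tool", "body": {
  "deltas": [
    [[32,0,0,0,0,0,-1],[32,0,0,0,0,0,-1],[32,0,0,0,0,0,-1],[0,0,0,0,0,0,-1],[0,0,0,0,0,0,-1]]
  ]
}}

```text
clock: 11.5
tool_pos: [482.0, 12.1, 401.3]
ee_rot: [[-0.999, -0.003, 0.05], [-0.05, 0.004, -0.999], [0.003, -1.0, -0.004]]
force: [-0.8, 0.7, 0.3]
grip_width: 0.003
```

```bash
python3 v.py l
```

```text
t 11.5 pos [481.98  12.07 401.34] F [-0.77  0.66  0.26] grip 0.003
[[-0.9987, -0.0033, 0.05], [-0.05, 0.0038, -0.9987], [0.0031, -1.0, -0.0039]]
tool in jig [[-74.35  -0.24]] tipz 228.33831210256147 tip jig [[-74.88   0.44]] yaw err deg -0.3831645760391122
```

View pics/l_2.png

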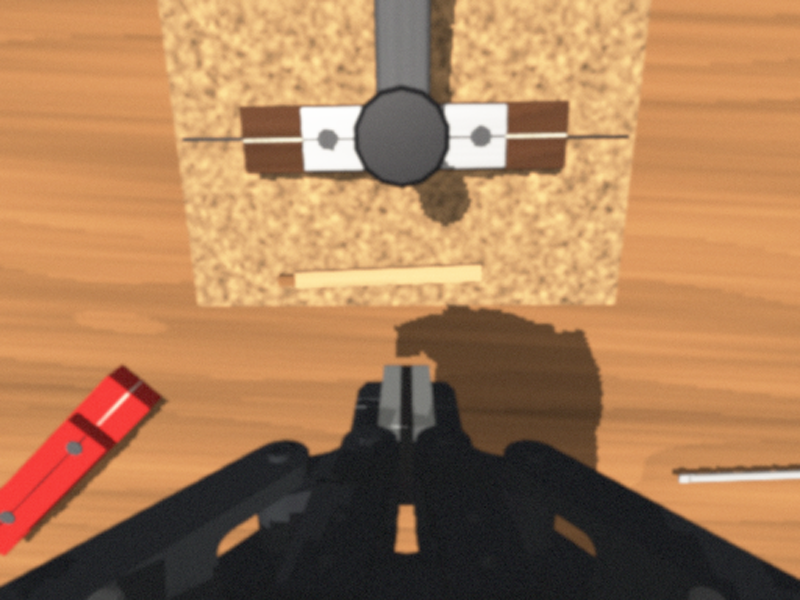

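```bash
python3 - <<'E'
from m import *
a=cv2.imread("pics/l.png")
L=cv2.resize(a[65:115,110:167],None,fx=7,fy=7,interpolation=cv2.INTER_CUBIC)
R=cv2.resize(a[65:115,353:410],None,fx=7,fy=7,interpolation=cv2.INTER_CUBIC)
cv2.imwrite("pics/l3.png",cv2.hconcat([L,R]))
i=camera_info("wrist");J=tj(robot.get_obs())
f=lambda p:(np.array(p,float)+.5)*.64-.5
for z in (182,186,190): print(unp(i,f([[402,136]]),z),rel(J,unp(i,f([[402,136]]),z)), np.ptp(unp(i,f([[356,136],[447,136]]),z),axis=0))
E
```

```text
tool in jig [[-74.27  -0.18]] tipz 228.23221837117876 tip jig [[-74.86   0.53]] yaw err deg -0.3814208749504091
[[556.78  16.89 182.  ]] [[0.61 0.33]] [ 1.58 31.61  0.  ]
[[556.77  16.84 186.  ]] [[0.6  0.29]] [ 1.55 30.93  0.  ]
[[556.77  16.8  190.  ]] [[0.59 0.24]] [ 1.51 30.26  0.  ]
```

View pics/l3.png

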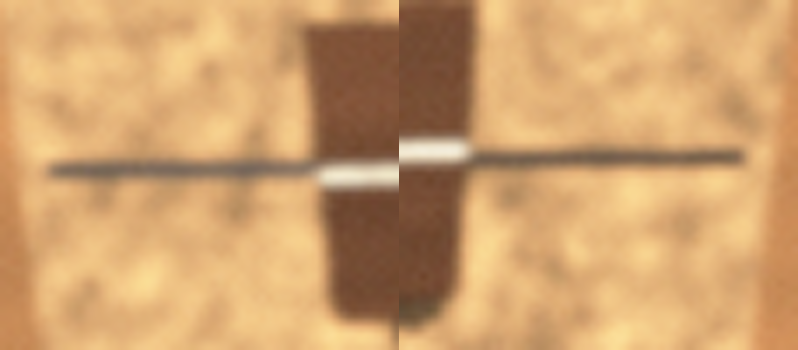

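```bash
python3 - <<'E'
from m import *
s=robot.get_obs();i=camera_info("wrist")
Rt=s["ee_rot"];Rc=np.array(i["R"]);C=-Rc.T@i["t"];off=Rt.T@(C-s["tool_pos"]);Rel=Rc@Rt
r=np.array([[-0.9989,0.0006,0.0474],[-0.0474,-0.0013,-0.9989],[-0.0006,-1,0.0013]]);p=np.array([493.61,95.53,233.14])
R=Rel@r.T;t=-R@(p+r@off);j=dict(camera_matrix=i["camera_matrix"],R=R,t=t)
a=np.load("J.npy");J=(a[:2],a[2:4],a[4:6])
k=lambda q:(q+.5)/.64-.5
# sanity: line left end
M=np.r_[J[0]+146*J[2],18];print("line end",k(proj(j,M)))
th=np.linspace(0,2*np.pi,360)
for z in range(54,92,4):
    c=np.c_[(J[0]+13*np.outer(np.cos(th),J[1])+13*np.outer(np.sin(th),J[2])),np.full(360,z)]
    q=k(proj(j,c));print(z,q.min(0),q.max(0))
E
python3 -c "
import cv2
a=cv2.imread('pics/c.png');cv2.imwrite('pics/c3.png',cv2.resize(a[100:350,600:800],None,fx=2.4,fy=2.4))"
```

```text
line end [[218.88 190.66]]
54 [643.2  150.17] [735.97 243.  ]
58 [649.57 150.46] [744.9  245.71]
62 [656.3  150.77] [754.33 248.57]
66 [663.41 151.1 ] [764.31 251.59]
70 [670.93 151.46] [774.87 254.77]
74 [678.9  151.83] [786.07 258.15]
78 [687.36 152.22] [797.98 261.72]
82 [696.36 152.65] [810.65 265.52]
86 [705.95 153.1 ] [824.18 269.56]
90 [716.19 153.58] [838.64 273.87]
```

View pics/c3.png

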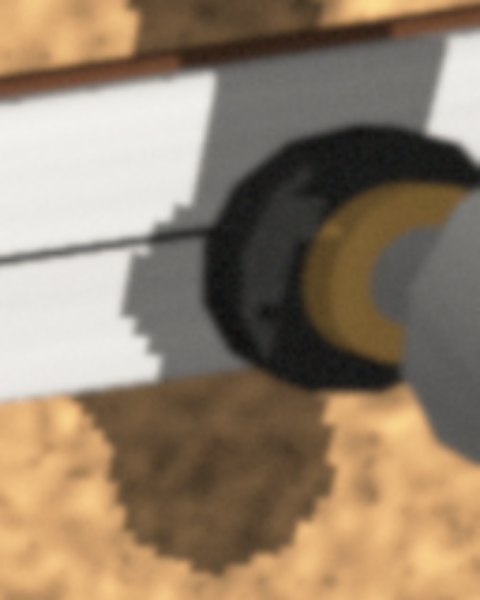

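>>> {"method": "drive_tool", "body": {
  "deltas": [
    [[-37.5,0,-1,0,0,0,-1],[-37.5,0,0,0,0,0,-1],[0,0,0,0,0,0,-1],[0,12,0,0,0,0,-1],[0,12,0,0,0,0,-1],[0,5,0,0,0,0,-1],[0,0,0,0,0,0,-1]]
  ]
}}

```text
clock: 12.25
tool_pos: [561.6, 15.4, 367.3]
ee_rot: [[-0.999, -0.007, 0.048], [-0.048, 0.004, -0.999], [0.006, -1.0, -0.004]]
force: [0.4, 0.7, 0.1]
grip_width: 0.003
```

```bash
python3 v.py n
```

```text
t 12.25 pos [561.59  15.39 367.3 ] F [0.4  0.71 0.06] grip 0.003
[[-0.9988, -0.0066, 0.0476], [-0.0476, 0.004, -0.9989], [0.0064, -1.0, -0.0043]]
tool in jig [[ 5.33 -1.43]] tipz 194.30045564977618 tip jig [[ 4.23 -0.67]] yaw err deg -0.5171005321330103
```

View pics/n_2.png

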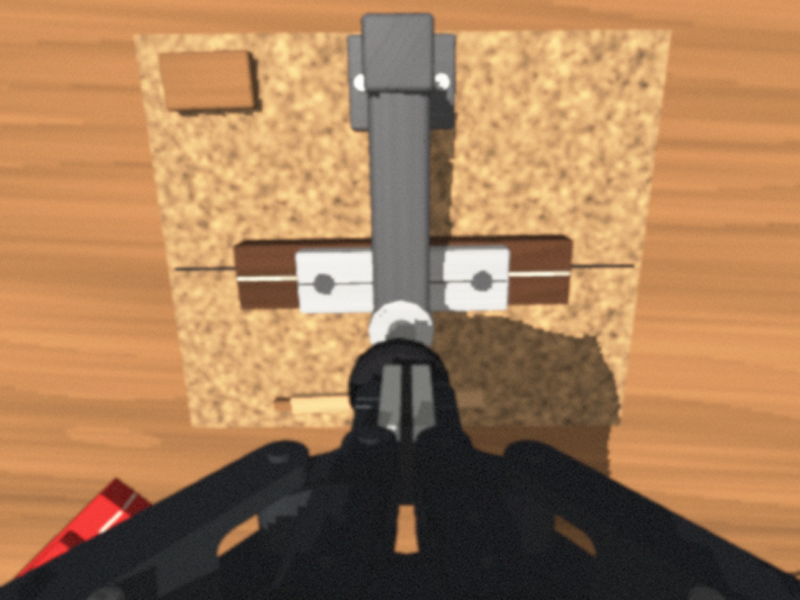

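>>> {"method": "drive_tool", "body": {
  "deltas": [
    [[2,0,-1,0,-0.5,0.4,-1],[2,0,0,0,0,0,-1],[0,1,0,0,0,0,-1],[0,1,0,0,0,0,-1],[0,0,0,0,0,0,-1]]
  ]
}}

```text
clock: 12.8
tool_pos: [556.8, 16.3, 367.2]
ee_rot: [[-0.998, 0.004, 0.057], [-0.057, 0.004, -0.998], [-0.004, -1.0, -0.004]]
force: [0.3, -0.1, -0.2]
grip_width: 0.005
```

>>> {"method": "drive_tool", "body": {
  "deltas": [
    [[0,1,0,0,0,0,-1],[0,1,0,0,0,0,-1],[0,1,0,0,0,0,-1]]
  ]
}}

```text
clock: 13.1
tool_pos: [557.0, 16.3, 364.2]
ee_rot: [[-0.998, 0.004, 0.057], [-0.057, 0.004, -0.998], [-0.004, -1.0, -0.004]]
force: [0.0, -0.1, -0.2]
grip_width: 0.0
```

>>> {"method": "drive_tool", "body": {
  "deltas": [
    [[0,1,0,0,0,0,-1],[0,1,0,0,0,0,-1],[0,1,0,0,0,0,-1]]
  ]
}}

```text
clock: 13.4
tool_pos: [557.0, 16.3, 360.8]
ee_rot: [[-0.998, 0.004, 0.057], [-0.057, 0.004, -0.998], [-0.004, -1.0, -0.004]]
force: [-2.0, -0.6, 4.5]
grip_width: -0.002
```

>>> {"method": "drive_tool", "body": {
  "deltas": [
    [[0,1.5,0,0,0,0,-1],[0,1.5,0,0,0,0,-1],[0,1.5,0,0,0,0,-1]]
  ]
}}

```text
clock: 13.7
tool_pos: [557.0, 16.3, 356.4]
ee_rot: [[-0.998, 0.004, 0.057], [-0.057, 0.004, -0.998], [-0.004, -1.0, -0.004]]
force: [-2.5, 0.1, 5.3]
grip_width: 0.001
```

>>> {"method": "drive_tool", "body": {
  "deltas": [
    [[0,1.5,0,0,0,0,-1],[0,1.5,0,0,0,0,-1],[0,1,0,0,0,0,-1]]
  ]
}}

```text
clock: 14.0
tool_pos: [557.0, 16.3, 352.1]
ee_rot: [[-0.998, 0.004, 0.057], [-0.057, 0.004, -0.998], [-0.004, -1.0, -0.004]]
force: [-1.1, -0.3, 4.2]
grip_width: -0.001
```

>>> {"method": "drive_tool", "body": {
  "deltas": [
    [[0,1,0,0,0,0,-1],[0,0,0,0,0,0,-1]]
  ]
}}

```text
clock: 14.2
tool_pos: [557.0, 16.3, 350.8]
ee_rot: [[-0.998, 0.004, 0.057], [-0.057, 0.004, -0.998], [-0.004, -1.0, -0.004]]
force: [-0.1, -0.4, 2.6]
grip_width: -0.0
```

>>> {"method": "drive_tool", "body": {
  "deltas": [
    [[0,1,0,0,0,0,-1],[0,1,0,0,0,0,-1]]
  ]
}}

```text
clock: 14.4
tool_pos: [557.0, 16.3, 348.8]
ee_rot: [[-0.998, 0.004, 0.057], [-0.057, 0.004, -0.998], [-0.004, -1.0, -0.004]]
force: [-2.2, -1.1, 3.8]
grip_width: -0.002
```

>>> {"method": "drive_tool", "body": {
  "deltas": [
    [[0,1,0,0,0,0,-1],[0,1,0,0,0,0,-1]]
  ]
}}

```text
clock: 14.6
tool_pos: [557.0, 16.3, 346.7]
ee_rot: [[-0.998, 0.004, 0.057], [-0.057, 0.004, -0.998], [-0.004, -1.0, -0.004]]
force: [-1.3, -0.2, 4.1]
grip_width: -0.001
```

```bash
python3 - <<'E'
from h import *
s=o();tj(s);a=capture("side");cv2.imwrite("pics/s1.png",cv2.resize(a[170:260,210:310],(800,600),interpolation=cv2.INTER_CUBIC))
J=np.load("J.npy");i=camera_info("side")
for z in (54,60,64,68): print(z,(proj(i,[J[0],J[1],z])-[210,170])*[8,6.667])
E
```

```text
t 14.6 pos [557.01  16.35 346.65] F [-1.35 -0.19  4.13] grip -0.001
[[-0.9984, 0.0041, 0.0571], [-0.0571, 0.0038, -0.9984], [-0.0043, -1.0, -0.0035]]
tool in jig [[ 0.8  -0.22]] tipz 173.6555883896564 tip jig [[1.56 0.39]] yaw err deg 0.023586041363844457
54 [[344.19 311.08]]
60 [[344.01 302.15]]
64 [[343.88 296.17]]
68 [[343.75 290.15]]
```

View pics/s1.png

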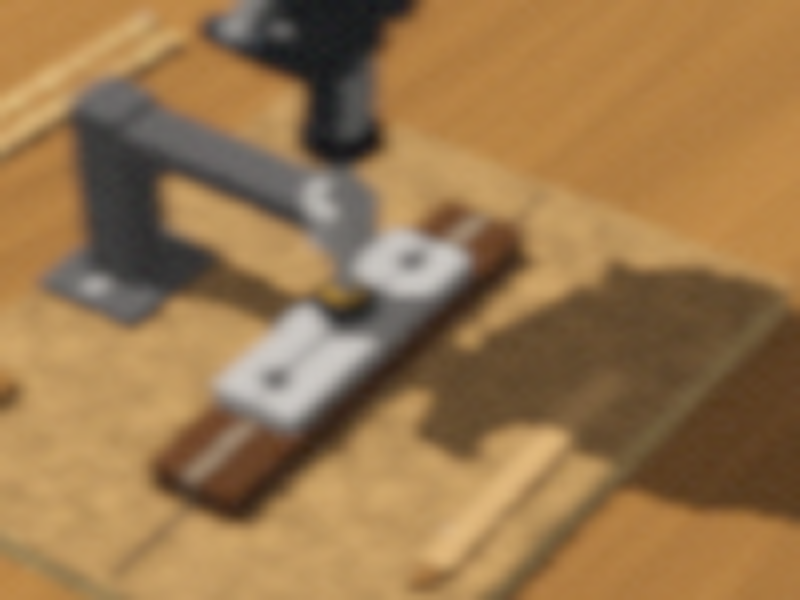

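>>> {"method": "drive_tool", "body": {
  "deltas": [
    [[0,0.8,0,0,0,0,-1],[0,0.8,0,0,0,0,-1]]
  ]
}}

```text
clock: 14.85
tool_pos: [557.0, 16.3, 344.8]
ee_rot: [[-0.998, 0.004, 0.057], [-0.057, 0.004, -0.998], [-0.004, -1.0, -0.004]]
force: [-3.1, 0.1, 4.7]
grip_width: -0.002
```

>>> {"method": "drive_tool", "body": {
  "deltas": [
    [[0,0.6,0,0,0,0,-1],[0,0.6,0,0,0,0,-1]]
  ]
}}

```text
clock: 15.05
tool_pos: [557.0, 16.4, 343.5]
ee_rot: [[-0.998, 0.004, 0.057], [-0.057, 0.004, -0.998], [-0.004, -1.0, -0.004]]
force: [-1.5, -0.4, 4.3]
grip_width: -0.002
```

>>> {"method": "drive_tool", "body": {
  "deltas": [
    [[0,0.5,0,0,0,0,-1],[0,0.5,0,0,0,0,-1]]
  ]
}}

```text
clock: 15.25
tool_pos: [557.0, 16.3, 342.4]
ee_rot: [[-0.998, 0.004, 0.057], [-0.057, 0.004, -0.998], [-0.004, -1.0, -0.004]]
force: [-1.0, 0.5, 4.0]
grip_width: -0.003
```

>>> {"method": "drive_tool", "body": {
  "deltas": [
    [[0,0.5,0,0,0,0,-1],[0,0.5,0,0,0,0,-1]]
  ]
}}

```text
clock: 15.45
tool_pos: [557.0, 16.4, 341.3]
ee_rot: [[-0.998, 0.004, 0.057], [-0.057, 0.004, -0.998], [-0.004, -1.0, -0.004]]
force: [-1.9, -0.1, 3.4]
grip_width: 0.001
```

>>> {"method": "drive_tool", "body": {
  "deltas": [
    [[0,0.5,0,0,0,0,-1],[0,0.5,0,0,0,0,-1]]
  ]
}}

```text
clock: 15.65
tool_pos: [557.0, 16.4, 340.2]
ee_rot: [[-0.998, 0.004, 0.057], [-0.057, 0.004, -0.998], [-0.004, -1.0, -0.004]]
force: [-1.9, 0.4, 4.2]
grip_width: -0.001
```

>>> {"method": "drive_tool", "body": {
  "deltas": [
    [[0,0.5,0,0,0,0,-1],[0,0.4,0,0,0,0,-1]]
  ]
}}

```text
clock: 15.85
tool_pos: [557.0, 16.4, 339.2]
ee_rot: [[-0.998, 0.004, 0.057], [-0.057, 0.004, -0.998], [-0.004, -1.0, -0.004]]
force: [-1.8, -1.8, 4.3]
grip_width: 0.001
```

>>> {"method": "drive_tool", "body": {
  "deltas": [
    [[0,0.5,0,0,0,0,-1],[0,0.4,0,0,0,0,-1]]
  ]
}}

```text
clock: 16.05
tool_pos: [557.0, 16.4, 338.4]
ee_rot: [[-0.998, 0.004, 0.057], [-0.057, 0.004, -0.998], [-0.004, -1.0, -0.003]]
force: [-3.6, -0.7, 9.5]
grip_width: 0.002
```

>>> {"method": "drive_tool", "body": {
  "deltas": [
    [[0,0.4,0,0,0,0,-1]]
  ]
}}

```text
clock: 16.15
tool_pos: [557.0, 16.4, 338.3]
ee_rot: [[-0.998, 0.004, 0.057], [-0.057, 0.004, -0.998], [-0.004, -1.0, -0.003]]
force: [-5.2, -1.2, 10.9]
grip_width: -0.003
```

```bash
python3 -c "
from h import *
o()"
```

```text
t 16.15 pos [557.04  16.38 338.25] F [-5.23 -1.2  10.91] grip -0.003
[[-0.9984, 0.0042, 0.0571], [-0.0571, 0.0037, -0.9984], [-0.0044, -1.0, -0.0034]]
```

>>> {"method": "drive_tool", "body": {
  "deltas": [
    [[0,0.6,0,0,0,0,-1]]
  ]
}}

```text
clock: 16.25
tool_pos: [557.0, 16.4, 338.0]
ee_rot: [[-0.998, 0.004, 0.057], [-0.057, 0.004, -0.998], [-0.004, -1.0, -0.003]]
force: [-5.6, -0.4, 12.3]
grip_width: -0.001
```

>>> {"method": "drive_tool", "body": {
  "deltas": [
    [[0,0.7,0,0,0,0,-1]]
  ]
}}

```text
clock: 16.35
tool_pos: [557.0, 16.4, 337.8]
ee_rot: [[-0.998, 0.004, 0.057], [-0.057, 0.003, -0.998], [-0.005, -1.0, -0.003]]
force: [-6.9, -0.5, 15.2]
grip_width: -0.002
```

>>> {"method": "drive_tool", "body": {
  "deltas": [
    [[0,0.5,0,0,0,0,-1]]
  ]
}}

```text
clock: 16.45
tool_pos: [557.0, 16.5, 337.8]
ee_rot: [[-0.998, 0.005, 0.057], [-0.057, 0.003, -0.998], [-0.005, -1.0, -0.003]]
force: [-5.8, -0.5, 13.3]
grip_width: -0.001
```

Firm press (about 13–15 N on the knob). Release and look.

>>> {"method": "drive_tool", "body": {
  "deltas": [
    [[0,-1,0,0,0,0,-1],[0,-2,0,0,0,0,-1],[0,-5,0,0,0,0,-1],[0,-20,0,0,0,0,-1],[0,-35,0,0,0,0,-1],[32,0,0,0,0,0,-1],[32,0,0,0,0,0,-1],[12,0,0,0,0,0,-1],[0,0,0,0,0,0,-1],[0,0,0,0,0,0,-1]]
  ]
}}

```text
clock: 17.45
tool_pos: [479.5, 12.0, 404.0]
ee_rot: [[-0.998, 0.006, 0.057], [-0.057, 0.004, -0.998], [-0.007, -1.0, -0.004]]
force: [-0.0, 0.1, 0.1]
grip_width: 0.001
```

```bash
python3 v.py z
```

```text
t 17.45 pos [479.46  12.03 403.99] F [-0.03  0.06  0.12] grip 0.001
[[-0.9983, 0.0064, 0.0573], [-0.0573, 0.0039, -0.9983], [-0.0066, -1.0, -0.0036]]
tool in jig [[-76.86  -0.14]] tipz 230.99831186395622 tip jig [[-75.73   0.48]] yaw err deg 0.03621970034006617
```

View pics/z_2.png

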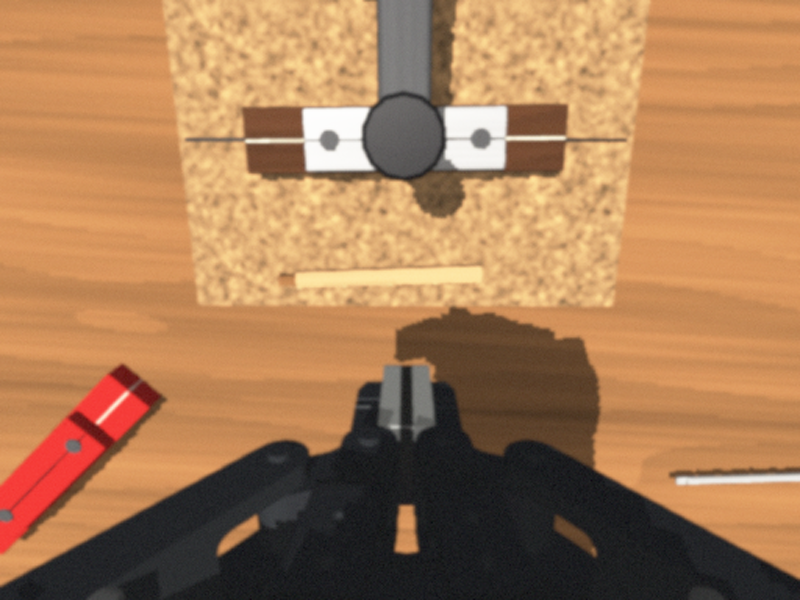

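```bash
python3 - <<'E'
from m import *
meas([186,139.5],[626,139.5],[246,141.5],[566,138])
from station import close_job
print(close_job())
E
```

```text
J [556.26  16.8 ] yaw 3.2846633890374304 len 290.05126734877894 ends [[ -1.31  98.86]
 [  0.76 -99.04]] len 197.91161909983006
the job is handed in; nothing more can be done
None
```

The blank is lined up on the scribed line with the hold-down pressing it. I handed the job in at about 17.5 s, and no verdict was reported.

- **Alignment:** I gave the +y end one push of about 9 mm from the robot side. I then pushed the -y end about 10 mm from the far side. The force readings I took while pushing were about 6 N or less. In the last picture the ends lay at about -1.3 mm and +0.8 mm from the line, where 3 mm is allowed. The middle was within about 1 mm along the line.
- **Press:** I pushed the knob down about 23 mm until the foot met the caul, then on to 13–15 N on the knob, which should be about 8–10 N on the blank. During the press the wrist also felt up to about 7 N sideways. I then released it and backed off, and the blank showed no movement. I had no direct reading of the foot's force after release.
- **Checks that disagreed:**
  - Before the press, an edge-based estimate put the two ends at about -0.1 mm and +1.6 mm, against -1.2 mm and +1.1 mm from the centreline. Both are within tolerance.
  - The jig's position differed by up to about 6 mm along the line between views, so I measured the blank against the line within each picture.
- **Bystanders:** The pencil looked undisturbed in the last picture. I kept clear of the other bystanders, and most were out of view in that picture.

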